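Open the breaker test station and load both breakers

TASK

Open the breaker test station: twist the red spring-return release knob on its sloping panel clockwise all the way to its stop, so that the clear hood springs open, and let the knob turn back by itself. Then set the two loose circuit breakers into the nests on the deck, each upright in the nest of its own width and right down on the deck, and leave them there with the hood standing open. Do not knock over or push away the mug, the torch or the brown bottle.

Things in the scene. Friction and masses are not known exactly. Their poses are not given: they have to be found in the camera images.
- test_station: Grey console fixed on the bench, 253 (x) x 210 (y) mm. Origin: middle of its underside; x to its rear, y left, z up. The front is a sloping black panel, from z = 40 at x = -125 to z = 90 mm at x = -45 mm (its normal leans 32 deg from vertical to the front), with the red knob in its middle and low lamps and sockets (under 10 mm) at its ends; behind is a level deck at z = 90 mm with the nests.
- latch_knob (a joint): Turn of the red release knob, rad: 0 at rest, growing clockwise (seen facing the panel) to its stop at 0.90. A return spring, 0.06 Nm at rest to 0.15 Nm at the stop, brings it back to 0 when let go. It draws the bolt that holds the hood: at about 0.8 rad the hood is freed and swings open by itself, also while the knob is still held.
- knob_grip (a point): Grip point of the red knob: on its axis, 25 mm off the panel, amid a red bar 62 mm long (own x, 26 deg left of straight up the slope at rest), 16 mm wide (own y, the width to grip) and 27 mm high (11 to 38 mm off the panel). Own z: the turning axis, out of the panel; the frame turns with the knob. Under the bar is a round black boss 44 mm across, up to 12 mm off the panel.
- hood (a joint): Opening of the clear hood, rad: 0 = shut over the deck and latched, 1.95 = standing open behind the deck. It hinges at the console's rear edge (hinge line at x = 118, z = 96 mm of the test station). A damped spring opens it in about 1.5 s once the bolt is drawn; it stays open.
- hood_edge (a point): Middle of the front upper edge of the clear hood, which when shut covers the deck: 158 mm from hinge to front, 194 mm wide, 92 mm high above the hinge line, walls 4 mm, thin aluminium edge strips.
- breaker_narrow: Narrow (one-pole) light-grey circuit breaker, loose on the bench, on its back with the toggle up: 92 (x) x 18 (y) x 78 mm (z). Origin: middle of its underside. Its solid body is 84 mm long (x from -38 to 46) up to z = 44, and x from -19 to 26 up to z = 66 mm; grip it across y. About 0.12 kg.
- breaker_wide: The wide (two-pole) light-grey circuit breaker, the same but 36 mm wide in y: 92 x 36 x 78 mm, 0.24 kg. Origin: middle of its underside. Solid body and grip as for the narrow one.
- nest_narrow: Grey nest for the narrow breaker: block 118 (x) x 64 (y) x 20 mm high with a through pocket 94 (x) x 24 (y) mm, 3 mm lead-in chamfer. Origin: middle of the pocket's floor (the deck, 90 mm above the bench). The breaker's x goes along the nest's x, either way round, origins within 14 mm. The nests lie side by side, 86 mm between centres; which is left varies.
- nest_wide: Grey nest for the wide breaker, the same block with a pocket 94 (x) x 42 (y) mm. Origin: middle of the pocket, at its floor.
- tea_mug: White enamel mug, 82 x 108 x 84 mm, loose, a bystander. Origin: underside.
- torch: Black torch standing upright, 34 mm across, 106 mm high, loose, a bystander. Origin: underside.
- flux_bottle: Brown bottle with a black cap, 39 mm across, 84 mm high, loose, a bystander. Origin: underside.

How it is judged:
On the way, in this order (a step that is already met when the one before it is completed fails the run):
1. the knob is twisted clockwise to its stop (beyond 0.8 of 0.9 rad) (value of joint latch_knob above 0.8 rad), for 0.1 s.
2. the knob is let go and back at rest (below 0.1 rad), and the hood stands open (beyond 1.6 rad) (value of joint latch_knob below 0.1 rad and value of joint hood above 1.6 rad), for 0.2 s.
At the end, for the whole second after the job is handed in: The knob is back at rest (below 0.1 rad), the hood stands open (beyond 1.6 rad), and each breaker rests upright (within 0.08 rad) in the nest of its own width: origins within 14 mm of each other in plan, underside within 4 mm of the deck, long sides within 0.16 rad of the nest's, at rest and let go (all of step 2 and horizontal distance between breaker_narrow and nest_narrow below 0.014 m and z of breaker_narrow in the frame of nest_narrow below 0.004 m and angle between each of breaker_narrow, breaker_wide's own z axis and vertical below 0.08 rad and angle between the x axis of breaker_narrow and the x axis of nest_narrow, either way round below 0.16 rad and linear speed of each of breaker_narrow, breaker_wide below 0.02 m/s and horizontal distance between breaker_wide and nest_wide below 0.014 m and z of breaker_wide in the frame of nest_wide below 0.004 m and angle between the x axis of breaker_wide and the x axis of nest_wide, either way round below 0.16 rad); the robot touches nothing.
It fails at once if the mug, the torch or the brown bottle is knocked over or pushed more than 50 mm (distance of any of tea_mug, torch, flux_bottle from where it was at the start of the episode above 0.05 m or angle between any of tea_mug, torch, flux_bottle's own z axis and vertical above 0.5 rad).
It also fails if it takes over 72 s, if anything falls off the work surface, if the arm or the gripper's body presses on something with over 40 N, if the wrist force passes 120 N, or if a joint passes its speed limit or range.

ROBOT

A 7-joint arm with a two-finger parallel gripper is mounted at the origin on a cart in front of the work surface, level with it; the furniture and walls round the work are solid. World frame = base frame: x ahead of the robot, y to its left, z up, the work surface at z = 0. Lengths are in m, angles in rad, forces in N, time in s.
With the tool pointing down it reaches from about 0.425 to 0.95 m from the base axis. Payload 16.7 kg.
Tool frame: the origin (TCP) lies midway between the tips of the shut fingers; the grasp point (between the pads) lies 19 mm behind it; z points along the fingers, y is the line along which they close (so a half turn about z gives the same grasp; the last joint's range is limited). The gripper opens to 94 mm and grips with 3 to 60 N. Pads are 16 mm wide; open, the fingers measure 119 mm over their backs; the gripper's body (75 mm by 177 mm) begins 78 mm behind the grasp point.
Start: joints at [1.022, 0.426, 0.074, 1.606, -0.034, 1.111, -0.067], TCP at [0.263, -0.622, 0.205] pointing down, gripper open.
Joint ranges: [-2.85, 2.85], [-0.5, 2.14], [-1.23, 1.37], [0.21, 2.46], [-1.02, 4.16], [0.16, 2.05], [-2.73, 2.73]. Speed limits (rad/s): [1.89, 1.89, 2.39, 2.39, 3.01, 3.01, 3.01].

INTERFACE

Orientations are given as a unit quaternion [w, x, y, z].
In Python, from bench import env gives the robot as it stands.
- The arm moves only by the tool shift_gripper, called after ">>>" as name([rows], argument=value, ...), one row to a line, values as JSON. Schema: {"type":"object","properties":{"deltas":{"type":"array","items":{"type":"array","prefixItems":[{"type":"array","items":{"type":"number"},"minItems":3,"maxItems":3},{"type":"array","items":{"type":"number"},"minItems":3,"maxItems":3}],"minItems":2,"maxItems":2},"minItems":1,"maxItems":12},"jaw":{"type":"number"},"force":{"type":"number"},"only":{"type":"string"},"quiet":{"type":"boolean"},"lines":{"type":"string"}},"required":["deltas"],"additionalProperties":false}. deltas is a list of rows, 1 to 12 of them, each written [[dx, dy, dz], [rx, ry, rz]]: dx, dy, dz in shares of the most that a row can go, 1 being 50 mm, then a rotation vector rx, ry, rz in units of 0.1 rad; each row shifts and turns the commanded pose from where the row before left it, along the tool's axes as they then stand; what a row does not reach is not made up. A row lasts 1/10 s, in which the tool goes at most 0.05 m and 0.15 rad, less where a joint would pass 70% of its speed; a pose out of reach is approached as far as the arm can. jaw is the finger opening in m, set as the call begins (left out keeps the last). The fingers move at their own pace and stop on an object; force is the grip in N (left out, the last holds). Time passes only in rows, so rows that do not move let the fingers close. The tool returns the time, the measured TCP pose, the force, the opening and the grip force at its end. only (a regular expression) keeps the lines of the reply that match it, lines (a string "A,B") keeps lines A to B, and quiet returns only ok. Input that does not fit is refused with a message, and nothing moves.
- env.read_state(): the state, without advancing time (a new reading comes with each control period).
- env.read_camera(name): name is "scene" or "top"; returns a dict with "pixels" (400x640x3 uint8, red, green, blue), "fx", "fy", "cx", "cy" (pixels), "distortion" ([k1, k2, p1, p2, k3] as OpenCV has them; the pictures are not rectified), "position" and "orientation" of the camera in the world. Camera axes: x right, y up, looking along -z (the intrinsics and any distortion apply to the point x, -y, -z); pixel columns grow to the right and rows downward; lengths in m; the calibration is good to about 2 mm. A picture is of the moment at which its call begins. There is no depth.
- env.finish_job(): hands the job in; it is judged then, once.
The state is a dict: "t": time; "q": joint angles; "joint_velocities": joint speeds; "tau": joint torques, N m; "position": TCP position; "ee_rot": TCP orientation; "wrist_force": force on the tool from outside, world axes, zero at the start; "moment": the same for the moment, N m; "opening": finger opening in m; "finger_force": force on a finger pad.
Only numpy, scipy, OpenCV 4.12 (cv2) and the standard library are available. Lean on these libraries where they do the work, as an engineer would, in place of code of your own. Each camera call takes 0.05 s, during which the arm holds its last target. There are 200 camera calls.

## Working session

There is one attempt and no reset: what is moved stays moved. The work goes in short steps, Python scripts to look and compute and a tool call to move; the robot and the scene stay as the last step left them, time stands still between calls to the robot, and variables do not carry over. Pictures are saved under pics/ and viewed, at most 10 in all, crops included, and the job is handed in when it is done.

```bash
ls; mkdir -p pics; python3 - <<'E'
from bench import env
import cv2,pickle
for n in("scene","top"):
    c=env.read_camera(n); cv2.imwrite(f"pics/{n}0.png",c["pixels"][:,:,::-1])
    pickle.dump(c,open(f"{n}0.pkl","wb"))
    print({k:v for k,v in c.items() if k!="pixels"})
s=env.read_state();print(s)
E
```

```text
bench.py
pics
{'fx': 447.64839991769963, 'fy': 447.64839991769963, 'cx': 314.4893810369107, 'cy': 197.20998715707861, 'distortion': array([0.01416359, 0.        , 0.        , 0.        , 0.        ]), 'position': array([0.16424698, 0.49008753, 1.07754093]), 'orientation': array([-0.1984122 , -0.07707546,  0.32961245,  0.91980846])}
{'fx': 461.20642317401706, 'fy': 461.20642317401706, 'cx': 322.8374994816036, 'cy': 202.70444593761016, 'distortion': array([-0.01856877,  0.        ,  0.        ,  0.        ,  0.        ]), 'position': array([ 0.35835564, -0.24899311,  1.21596028]), 'orientation': array([-0.69976869, -0.05024599,  0.04247522,  0.71133324])}
{'t': 0.1, 'q': array([ 1.02149547,  0.42667289,  0.0738417 ,  1.60652506, -0.03412155,
        1.11081469, -0.06711087]), 'joint_velocities': array([-1.03834863e-05, -1.66836376e-03,  1.22467752e-04, -1.21315434e-03,
       -6.69849001e-04,  1.19832564e-03, -6.03357684e-04]), 'tau': array([ 9.25489498e-03, -9.37459803e+01,  3.67764249e+00, -4.55041730e+01,
       -4.86461492e-02,  1.67130819e-02, -3.47919820e-05]), 'position': array([ 0.26256768, -0.62140991,  0.20485093]), 'ee_rot': array([-5.62657296e-04,  9.80090283e-01,  1.98551503e-01, -1.43399806e-04]), 'wrist_force': array([-0.01048645, -0.16525055, -0.47431919]), 'moment': array([-0.03031939, -0.04239413,  0.01417854]), 'finger_force': 0.0, 'opening': 0.09379611722570673}
```
View pics/scene0.png

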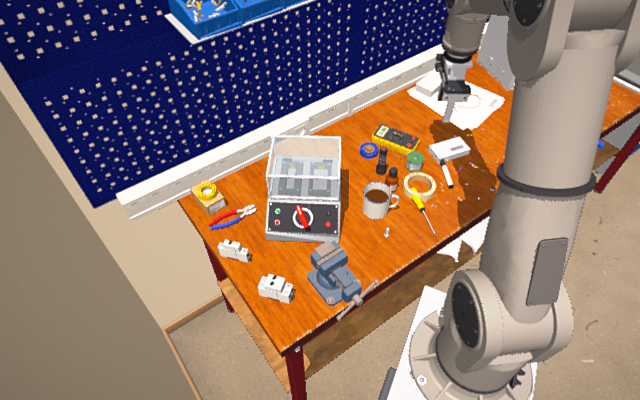

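View pics/top0.png

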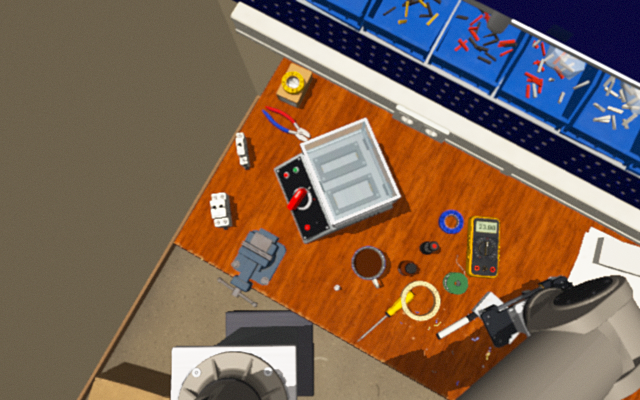

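The scene view has the station around (305,188), with the narrow breaker at (234,250), the wide one at (276,288) and the mug at (377,200). In the top view the narrow breaker is at (242,149), the wide at (220,210) and the knob at (298,200). I'll enlarge both.

```bash
python3 - <<'E'
import cv2
a=cv2.imread("pics/scene0.png")[128:308,205:355];cv2.imwrite("pics/s1.png",cv2.resize(a,(500,600),interpolation=cv2.INTER_CUBIC))
a=cv2.imread("pics/top0.png")[110:260,205:405];cv2.imwrite("pics/t1.png",cv2.resize(a,(800,600),interpolation=cv2.INTER_CUBIC))
E
```

View pics/s1.png

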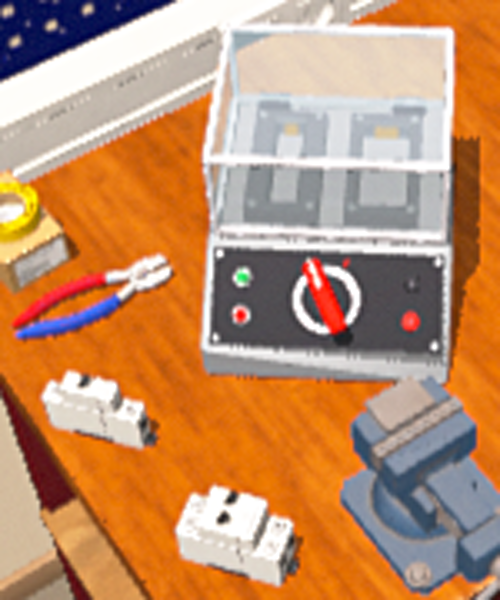

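View pics/t1.png

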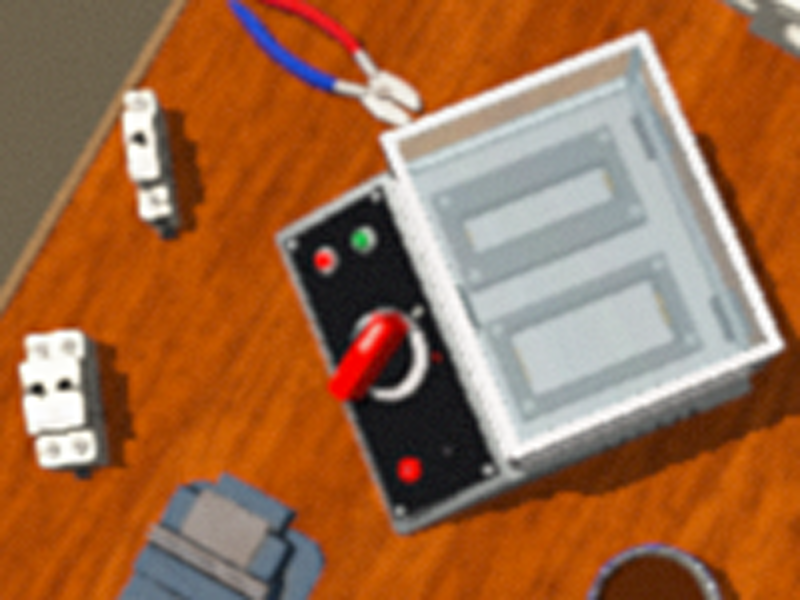

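The enlarged views give good corners: panel, hood and breaker tops are all clear, and the narrow nest is on the left seen from the front. I'll fit poses from both views.

```bash
cat > h.py <<'E'
import numpy as np,cv2,pickle
from scipy.optimize import least_squares
from scipy.spatial.transform import Rotation as R
def rot(q): return R.from_quat(np.r_[q[1:],q[0]])
def cam(f): return pickle.load(open(f,"rb"))
def proj(c,P):
    p=rot(c["orientation"]).inv().apply(np.atleast_2d(P)-c["position"])*[1,-1,-1]
    K=np.array([[c["fx"],0,c["cx"]],[0,c["fy"],c["cy"]],[0,0,1]])
    return cv2.projectPoints(p,np.zeros(3),np.zeros(3),K,c["distortion"])[0][:,0]
def tri(cs,uvs):
    r=least_squares(lambda P:np.concatenate([proj(c,P)[0]-u for c,u in zip(cs,uvs)]),[.6,.1,.05]);return r.x,r.fun
def fit(obs,x0,zfree=True):
    # obs: list (cam, uv, local point); pose x,y,z,yaw
    def f(p):
        M=R.from_euler("z",p[3])
        return np.concatenate([proj(c,M.apply(l)+p[:3])[0]-u for c,u,l in obs])
    return least_squares(f,x0,loss="soft_l1")
T=lambda u,v:np.array([205+u/4-.375,110+v/4-.375])
S=lambda u,v:np.array([205+u*.3-.35,128+v*.3-.35])
E
cat > m.py <<'E'
from h import *
t,s=cam("top0.pkl"),cam("scene0.pkl")
hood=[(-.04,.097,.188),(.118,.097,.188),(.118,-.097,.188),(-.04,-.097,.188)]
obs=[(t,T(*u),np.array(l)) for u,l in zip([(382,140),(645,36),(781,345),(515,460)],hood)]
obs+=[(s,S(*u),np.array(l)) for u,l in zip([(208,162),(230,30),(453,31),(451,167)],hood)]
obs+=[(t,T(278,240),np.array((-.125,.105,.04))),(t,T(398,528),np.array((-.125,-.105,.04))),(t,T(383,180),np.array((-.045,.105,.09)))]
obs+=[(s,S(207,352),np.array((-.125,.105,.04))),(s,S(446,362),np.array((-.125,-.105,.04)))]
r=fit(obs,[.6,.1,0,-.5]);print("station",r.x);print(r.fun.reshape(-1,2).round(1).tolist())
p=r.x;M=R.from_euler("z",p[3])
print("knob pred",M.apply([-.0982,0,.0862])+p[:3])
for n,a,b in[("knobA",(400,322),(311,262)),("knobB",(343,388),(341,331)),("nestN",(540,209),(288,168)),("nestW",(597,342),(385,172)),
  ("mug",(655,580),None)]:
    if b: 
        P,f=tri((t,s),(T(*a),S(*b)));print(n,P,f.round(1),M.inv().apply(P-p[:3]))
np.save("st.npy",p)
E
python3 m.py
```

```text
station [ 0.55213595 -0.26511194 -0.00251628 -1.19139584]
[[1.5, 1.0], [-1.0, 1.1], [-0.9, 0.6], [1.0, -1.2], [0.0, -0.4], [-0.3, -0.8], [-0.6, 0.6], [-0.8, 0.2], [-0.6, -0.1], [0.0, 2.5], [0.4, -1.3], [-1.1, -0.0], [1.4, -0.4]]
knob pred [ 0.51576624 -0.17389526  0.08368372]
knobA [ 0.53859365 -0.1934111   0.09753703] [-0.1 -0.2  0.3  0.1] [-0.07161755  0.01397612  0.10005331]
knobB [ 0.49870574 -0.15675958  0.06921147] [ 0.3  1.  -1.2 -0.2] [-0.12043569 -0.00950084  0.07172775]
nestN [ 0.60651535 -0.28129795  0.09612116] [ 0.1  0.4 -0.5 -0.1] [0.03517512 0.0445176  0.09863745]
nestW [ 0.52463078 -0.31421641  0.09369978] [-0.1 -0.2  0.3  0.1] [ 0.03542557 -0.0437357   0.09621606]
```

```bash
cat >> h.py <<'E'
def plan(pos,Rt=None):
    from bench import env
    s=env.read_state();C=rot(s["ee_rot"])
    d=C.inv().apply(np.array(pos)-s["position"]) if pos is not None else 0
    print("shift",np.round(d,4),"len",np.linalg.norm(d).round(3),end=" ")
    if Rt is not None:
        v=(C.inv()*Rt).as_rotvec();w=(C.inv()*Rt*R.from_euler("z",np.pi)).as_rotvec()
        for x in(v,w):print("rot",x.round(4),"ang",np.linalg.norm(x).round(3),end=" ")
    print()
def station():
    p=np.load("st.npy").copy();p[2]=0;return p[:3],R.from_euler("z",p[3])
a=np.arctan2(.05,.08);N=np.array([-np.sin(a),0,np.cos(a)]);U=np.array([np.cos(a),0,np.sin(a)]);L=np.array([0,1.,0])
def knobR(th):  # tool rotation for knob turned th cw
    o,M=station();b=np.deg2rad(26)-th
    x=U*np.cos(b)+L*np.sin(b);z=-N;y=np.cross(z,x)
    return M*R.from_matrix(np.c_[x,y,z])
def knobP(h): o,M=station();return M.apply(np.array([-.085,0,.065])+N*h)+o
E
python3 - <<'E'
from h import *
o,M=station();P=M.apply([-.165,0,.33])+o;print(P,knobP(.15));plan(P,knobR(0))
E
```

```text
[ 0.49102595 -0.11184562  0.33      ] [ 0.49121119 -0.11231021  0.19219975]
shift [ 0.4088 -0.3806 -0.1247] len 0.572 rot [-0.5038  0.3078  1.1062] ang 1.254 rot [-0.3457 -0.5657 -1.9436] ang 2.054
```

The rows are not in the units I measure in: shifts go in shares of 50 mm and turns go in units of 0.1 rad. I convert before sending: 0.034 m is 0.68, -0.042 m is -0.84.

>>> shift_gripper([
  [[0,0,-0.84],[0,0,0]],
  [[0,0,-0.84],[0,0,0]],
  [[0,0,-0.84],[0,0,0]],
  [[0.68,-0.62,0],[0,0,0]],
  [[0.68,-0.62,0],[0,0,0]],
  [[0.68,-0.62,0],[0,0,0]],
  [[0.68,-0.62,0],[0,0,0]],
  [[0.68,-0.62,0],[0,0,0]],
  [[0.68,-0.62,0],[0,0,0]],
  [[0.68,-0.62,0],[0,0,0]],
  [[0.68,-0.62,0],[0,0,0]],
  [[0.68,-0.62,0],[0,0,0]],
], jaw=0.05)

```text
t: 1.3
position: [0.4362, -0.2438, 0.3314]
ee_rot: [0.0, 0.98, 0.198, -0.0]
wrist_force: [0.6, -1.2, -1.6]
opening: 0.0498
finger_force: 0.0
```

>>> shift_gripper([
  [[0.68,-0.62,0],[0,0,0]],
  [[0.68,-0.62,0],[0,0,0]],
  [[0.68,-0.62,0],[0,0,0]],
  [[0,0,0],[-0.56,0.342,1.23]],
  [[0,0,0],[-0.56,0.342,1.23]],
  [[0,0,0],[-0.56,0.342,1.23]],
  [[0,0,0],[-0.56,0.342,1.23]],
  [[0,0,0],[-0.56,0.342,1.23]],
  [[0,0,0],[-0.56,0.342,1.23]],
  [[0,0,0],[-0.56,0.342,1.23]],
  [[0,0,0],[-0.56,0.342,1.23]],
  [[0,0,0],[-0.56,0.342,1.23]],
])

```text
t: 2.5
position: [0.4927, -0.1178, 0.3323]
ee_rot: [0.185, 0.921, -0.295, 0.173]
wrist_force: [-0.0, 0.2, -0.0]
opening: 0.0498
finger_force: 0.0
```

>>> shift_gripper([
  [[0,0,0],[0,0,0]],
  [[0,0,0],[0,0,0]],
  [[0,0,0],[0,0,0]],
  [[0,0,0],[0,0,0]],
])

```text
t: 2.9
position: [0.4921, -0.122, 0.333]
ee_rot: [0.185, 0.921, -0.296, 0.172]
wrist_force: [0.2, 0.9, -0.2]
opening: 0.0499
finger_force: 0.0
```

```bash
python3 - <<'E'
from h import *
plan(knobP(.15),knobR(0))
from bench import env
print(env.read_state()["q"])
E
```

```text
shift [-0.0654 -0.0405  0.1183] len 0.141 rot [-0.0484  0.0285  0.1069] ang 0.121 rot [-0.0432 -0.0734 -3.0335] ang 3.035 
[ 0.44169687 -0.05406061 -0.64891901  2.00334918  0.5215646   1.114619
 -2.62012591]
```

Converted, -0.1445 rad is -1.445.

>>> shift_gripper([
  [[0,0,0],[-0.021,-0.035,-1.445]],
  [[0,0,0],[-0.021,-0.035,-1.445]],
  [[0,0,0],[-0.021,-0.035,-1.445]],
  [[0,0,0],[-0.021,-0.035,-1.445]],
  [[0,0,0],[-0.021,-0.035,-1.445]],
  [[0,0,0],[-0.021,-0.035,-1.445]],
  [[0,0,0],[-0.021,-0.035,-1.445]],
  [[0,0,0],[-0.021,-0.035,-1.445]],
  [[0,0,0],[-0.021,-0.035,-1.445]],
  [[0,0,0],[-0.021,-0.035,-1.445]],
  [[0,0,0],[-0.021,-0.035,-1.445]],
])

```text
t: 4.0
position: [0.4922, -0.1216, 0.333]
ee_rot: [0.257, 0.856, 0.448, -0.031]
wrist_force: [0.1, 0.1, 0.2]
opening: 0.0495
finger_force: 0.0
```

>>> shift_gripper([
  [[0,0,0],[-0.021,-0.035,-1.445]],
  [[0,0,0],[-0.021,-0.035,-1.445]],
  [[0,0,0],[-0.021,-0.035,-1.445]],
  [[0,0,0],[-0.021,-0.035,-1.445]],
  [[0,0,0],[-0.021,-0.035,-1.445]],
  [[0,0,0],[-0.021,-0.035,-1.445]],
  [[0,0,0],[-0.021,-0.035,-1.445]],
  [[0,0,0],[-0.021,-0.035,-1.445]],
  [[0,0,0],[-0.021,-0.035,-1.445]],
  [[0,0,0],[-0.021,-0.035,-1.445]],
  [[0,0,0],[0,0,0]],
  [[0,0,0],[0,0,0]],
])

```text
t: 5.2
position: [0.4922, -0.1216, 0.333]
ee_rot: [0.188, 0.348, 0.896, -0.202]
wrist_force: [0.1, -0.9, 0.6]
opening: 0.0498
finger_force: 0.0
```

```bash
python3 - <<'E'
from h import *
plan(knobP(.1),knobR(0));plan(knobP(.016))
from bench import env
print(env.read_state()["q"])
E
```

```text
shift [0.0731 0.038  0.1646] len 0.184 rot [ 1.4000e-03 -3.0000e-04  3.1384e+00] ang 3.138 rot [ 0.0002  0.0009 -0.0032] ang 0.003 
shift [0.0731 0.038  0.2486] len 0.262 
[ 0.35788484 -0.03418711 -0.61868014  2.0078187   0.58979959  1.15974139
  0.32790969]
```

>>> shift_gripper([
  [[0.292,0.152,0.66],[0,0,0]],
  [[0.292,0.152,0.66],[0,0,0]],
  [[0.292,0.152,0.66],[0,0,0]],
  [[0.292,0.152,0.66],[0,0,0]],
  [[0.292,0.152,0.66],[0,0,0]],
  [[0,0,0],[0,0,0]],
  [[0,0,0],[0,0,0]],
])

```text
t: 5.9
position: [0.5008, -0.1372, 0.1498]
ee_rot: [0.187, 0.347, 0.897, -0.202]
wrist_force: [0.5, -0.1, -0.4]
opening: 0.0502
finger_force: 0.0
```

```bash
python3 - <<'E'
from h import *
plan(knobP(.1),knobR(0));plan(knobP(.016))
from bench import env
print(env.read_state()["q"])
a=[]
for n,(r,c) in(("top",(130,220)),("scene",(130,240))):
    m=env.read_camera(n)["pixels"][r:r+140,c:c+100,::-1]
    a.append(cv2.resize(m,(400,560),interpolation=cv2.INTER_CUBIC))
cv2.imwrite("pics/k.png",np.hstack(a))
E
```

```text
shift [-0.      0.0003 -0.0001] len 0.0 rot [-1.0000e-04  5.0000e-04  3.1414e+00] ang 3.141 rot [-0.0003 -0.0001 -0.0002] ang 0.0 
shift [-0.      0.0003  0.0839] len 0.084 
[ 0.30474433  0.22968224 -0.60920027  2.20733595  0.91337276  0.92896515
 -0.09415916]
```

View pics/k.png

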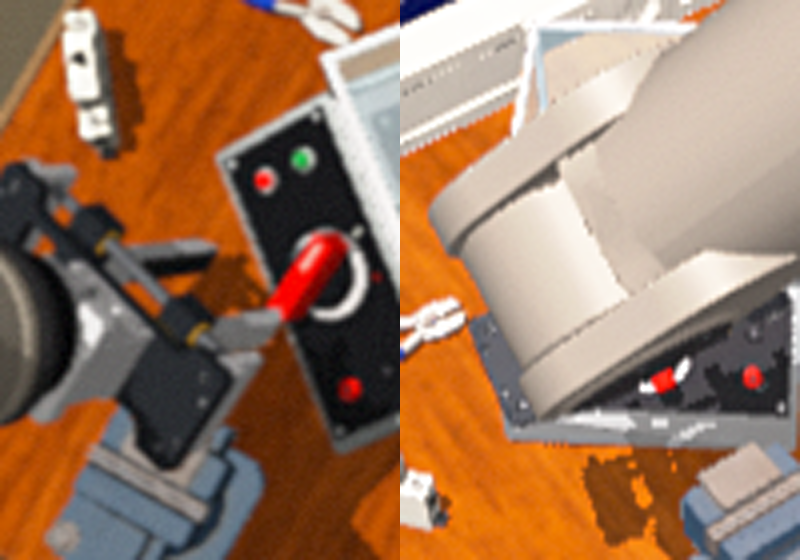

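The picture shows the fingers lined up with the knob bar at 100 mm off the panel, but the gripper body is close to the vise at lower left. I'll check the vise height first.

```bash
python3 - <<'E'
from h import *
t,s=cam("top0.pkl"),cam("scene0.pkl");o,M=station()
for a,b in[((198,487),(408,381)),((268,528),(455,400)),((230,476),(425,380)),((292,520),(478,430))]:
    P,f=tri((t,s),(T(*a),S(*b)));print(P.round(3),f.round(1),M.inv().apply(P-o).round(3))
for th in(0,.9):
  for sy in(-1,1):
    for sx in(-1,1):
      for h in(.097,.14): print(th,sy,sx,h,M.inv().apply(knobP(.016)+knobR(th).apply([sx*.038,sy*.0885,-h])-o).round(3))
E
```

```text
[ 0.421 -0.082  0.148] [ 1.8  6.  -6.7 -1.2] [-0.219 -0.054  0.148]
[ 0.397 -0.116  0.09 ] [ 1.9  6.6 -7.3 -1.2] [-0.196 -0.088  0.09 ]
[ 0.422 -0.099  0.127] [ 2.5  8.6 -9.5 -1.6] [-0.202 -0.059  0.127]
[ 0.394 -0.128  0.034] [  3.1  10.6 -11.7  -1.8] [-0.186 -0.096  0.034]
0 -1 -1 0.097 [-0.207  0.063  0.122]
0 -1 -1 0.14 [-0.23   0.063  0.159]
0 -1 1 0.097 [-0.149  0.096  0.158]
0 -1 1 0.14 [-0.172  0.096  0.195]
0 1 -1 0.097 [-0.141 -0.096  0.163]
0 1 -1 0.14 [-0.164 -0.096  0.2  ]
0 1 1 0.097 [-0.083 -0.063  0.199]
0 1 1 0.14 [-0.106 -0.063  0.236]
0.9 -1 -1 0.097 [-0.142  0.096  0.163]
0.9 -1 -1 0.14 [-0.164  0.096  0.199]
0.9 -1 1 0.097 [-0.083  0.063  0.199]
0.9 -1 1 0.14 [-0.106  0.063  0.236]
0.9 1 -1 0.097 [-0.206 -0.063  0.122]
0.9 1 -1 0.14 [-0.229 -0.063  0.159]
0.9 1 1 0.097 [-0.148 -0.096  0.159]
0.9 1 1 0.14 [-0.171 -0.096  0.195]
```

```bash
python3 - <<'E'
from h import *
t,s=cam("top0.pkl"),cam("scene0.pkl");o,M=station()
for a,b in[((198,487),(368,405)),((268,528),(412,383)),((240,565),(447,400)),((175,530),(400,430))]:
    P,f=tri((t,s),(T(*a),S(*b)));print(P.round(3),f.round(1),M.inv().apply(P-o).round(3))
P=M.apply([-.206,-.063,.122])+o; print(P,(proj(t,P)[0]-[205,110])*4,(proj(s,P)[0]-[205,128])/.3)
E
```

```text
[ 0.435 -0.073  0.115] [ 0.3  1.  -1.1 -0.2] [-0.222 -0.038  0.115]
[ 0.413 -0.113  0.103] [ 0.   0.1 -0.1 -0. ] [-0.193 -0.073  0.103]
[ 0.385 -0.1    0.117] [ 0.7  2.4 -2.6 -0.4] [-0.216 -0.094  0.117]
[ 0.406 -0.061  0.117] [ 0.7  2.3 -2.4 -0.4] [-0.244 -0.06   0.117]
[ 0.41732117 -0.09709416  0.122     ] [235.94326574 517.79383305] [396.95991558 381.7513607 ]
```

```bash
python3 - <<'E'
from h import *
o,M=station()
for d in(.15,-.15):
    K=knobR(0)*R.from_euler("z",np.pi)*R.from_euler("y",d)
    print(d,"lean",M.inv().apply(K.apply([0,0,-1]))@U, "axis",K.inv().apply(M.apply(-N)).round(4))
    plan(knobP(.02),K)
    for th in(0,.45,.95):
      Q=R.from_rotvec(-th*M.apply(N))*K
      print(min((M.inv().apply(knobP(.02)+Q.apply([i*.038,j*.0885,-.097])-o).round(3).tolist() for i in(-1,1) for j in(-1,1)),key=lambda v:v[2]))
E
```

```text
0.15 lean 0.13431410375733704 axis [-0.1494  0.      0.9888]
shift [ 0.0015 -0.      0.081 ] len 0.081 rot [ 0.0013  0.1525 -0.0011] ang 0.153 rot [ 2.3920e-01 -2.0000e-03  3.1314e+00] ang 3.14 
[-0.2, 0.069, 0.137]
[-0.169, -0.089, 0.156]
[-0.202, -0.067, 0.135]
-0.15 lean -0.13431410375733716 axis [0.1494 0.     0.9888]
shift [ 0.0015 -0.      0.081 ] len 0.081 rot [ 0.0011 -0.1475 -0.0013] ang 0.148 rot [-2.3140e-01 -1.7000e-03  3.1318e+00] ang 3.14 
[-0.216, 0.057, 0.113]
[-0.187, -0.089, 0.131]
[-0.218, -0.053, 0.112]
```

Converted, 0.02 m is 0.4, 0.0015 m is 0.03, 0.076 rad is 0.76.

>>> shift_gripper([
  [[0,0,0.4],[0,0,0]],
  [[0,0,0.4],[0,0,0]],
  [[0,0,0.4],[0,0,0]],
  [[0.03,0,0.42],[0,0,0]],
  [[0,0,0],[0,0.76,0]],
  [[0,0,0],[0,0.76,0]],
  [[0,0,0],[0,0,0]],
], jaw=0.05)

```text
t: 6.7
position: [0.518, -0.1779, 0.0827]
ee_rot: [0.121, 0.362, 0.908, -0.175]
wrist_force: [0.7, -0.4, 0.7]
opening: 0.05
finger_force: 0.0
```

>>> shift_gripper([
  [[0,0,0],[0,0,0]],
  [[0,0,0],[0,0,0]],
  [[0,0,0],[0,0,0]],
  [[0,0,0],[0,0,0]],
  [[0,0,0],[0,0,0]],
], jaw=0.0, force=60)

```text
t: 7.2
position: [0.5169, -0.1747, 0.0799]
ee_rot: [0.12, 0.359, 0.909, -0.174]
wrist_force: [6.6, 1.0, -7.3]
opening: 0.0154
finger_force: 60.0
```

```bash
python3 - <<'E'
from h import *
from bench import env
plan(knobP(.02));s=env.read_state();print(s["q"],s["finger_force"],s["moment"])
E
```

```text
shift [-0.0015 -0.0017 -0.0013] len 0.003 
[ 0.40093571  0.38763123 -0.55934654  2.13392174  0.89163519  0.85113673
  0.0301931 ] 59.99008119106293 [ 1.37282921 -1.01467965  0.31455276]
```

>>> shift_gripper([
  [[0,0,0],[-0.204,0,1.35]],
  [[0,0,0],[-0.204,0,1.35]],
  [[0,0,0],[-0.204,0,1.35]],
  [[0,0,0],[-0.204,0,1.35]],
  [[0,0,0],[-0.204,0,1.35]],
  [[0,0,0],[-0.204,0,1.35]],
  [[0,0,0],[-0.204,0,1.35]],
  [[0,0,0],[0,0,0]],
  [[0,0,0],[0,0,0]],
  [[0,0,0],[0,0,0]],
  [[0,0,0],[0,0,0]],
])

```text
t: 8.3
position: [0.518, -0.1743, 0.08]
ee_rot: [0.211, 0.724, 0.656, -0.037]
wrist_force: [18.1, 1.0, -18.5]
opening: 0.0156
finger_force: 60.6
```

```bash
python3 - <<'E'
from h import *
from bench import env
plan(knobP(.02),R.from_rotvec(-.9*station()[1].apply(N))*knobR(0)*R.from_euler("z",np.pi)*R.from_euler("y",.15));s=env.read_state();print(s["q"],s["finger_force"],s["moment"])
a=[]
for n,(r,c) in(("top",(100,220)),("scene",(100,240))):
    p=env.read_camera(n)
    m=p["pixels"][r:r+186,c:c+133,::-1]
    a.append(cv2.resize(m,(400,558),interpolation=cv2.INTER_CUBIC))
cv2.imwrite("pics/k2.png",np.hstack(a))
E
```

```text
shift [-0.0027 -0.0006 -0.0014] len 0.003 rot [ 0.0113 -0.0044 -0.0512] ang 0.053 rot [-0.0067 -0.0175  3.0903] ang 3.09 
[ 0.33297997  0.30563343 -0.42591539  2.23454502  0.94834233  0.63030977
 -0.94644874] 60.61835467815399 [ 1.99530031 -2.29036572  2.26467165]
```

View pics/k2.png

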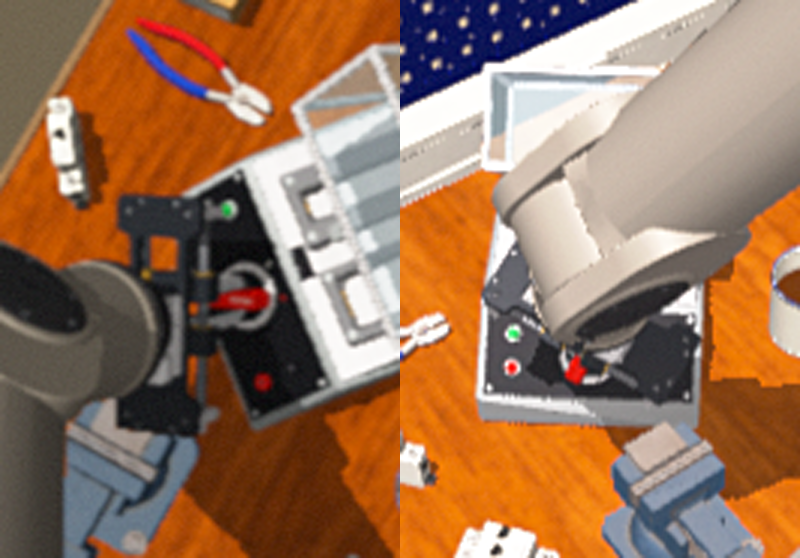

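The hood is swinging open, seen in both halves of the picture. Now release and retreat along the tool axis.

>>> shift_gripper([
  [[0,0,0],[0,0,0]],
  [[0,0,0],[0,0,0]],
  [[0,0,-0.2],[0,0,0]],
  [[0,0,-0.6],[0,0,0]],
  [[0,0,-0.8],[0,0,0]],
  [[0,0,-0.8],[0,0,0]],
  [[0,0,-0.8],[0,0,0]],
  [[0,0,-0.8],[0,0,0]],
  [[0,0,-0.8],[0,0,0]],
  [[0,0,0],[0,0,0]],
], jaw=0.09)

```text
t: 9.4
position: [0.4644, -0.0889, 0.3029]
ee_rot: [0.213, 0.724, 0.655, -0.037]
wrist_force: [0.0, 0.9, -0.8]
opening: 0.0894
finger_force: 0.0
```

```bash
python3 - <<'E'
from h import *
t,s=cam("top0.pkl"),cam("scene0.pkl")
# breakers: tall-part top and lower parts, by hand-picked corners
def show(n,l):
    for a,b in l:
        P,f=tri((t,s),(T(*a),S(*b)));print(n,a,P.round(4),f.round(1))
show("N",[((128,150),(103,379)),((160,182),(110,412)),((155,212),(146,402)),((137,100),(68,378))])
show("W",[((30,340),(188,500)),((88,397),(265,500)),((40,460),(250,578))])
from bench import env
o,M=station()
print(env.read_state()["q"])
E
```

```text
N (128, 150) [ 0.6476 -0.0246  0.0881] [ 0.6  1.7 -1.8 -0.5]
N (160, 182) [ 0.6478 -0.0316  0.0262] [-0.2 -0.7  0.7  0.2]
N (155, 212) [ 0.6164 -0.0356  0.0577] [ 0.3  0.9 -1.  -0.3]
N (137, 100) [ 0.686  -0.0257  0.0652] [ 0.6  1.8 -2.  -0.6]
W (30, 340) [0.5324 0.0387 0.0789] [ 0.2  0.5 -0.5 -0.1]
W (88, 397) [0.4928 0.005  0.0558] [ 0.9  2.8 -2.9 -0.6]
W (40, 460) [0.4703 0.0491 0.0168] [-0.8 -2.5  2.5  0.5]
[ 0.35306494 -0.11224837 -0.56530557  2.09083907  0.40960265  1.02752679
 -0.5071998 ]
```

```bash
python3 - <<'E'
import cv2,numpy as np
t=cv2.resize(cv2.imread("pics/top0.png")[125:245,205:265],(300,600),interpolation=cv2.INTER_CUBIC)
s=cv2.resize(cv2.imread("pics/scene0.png")[232:307,213:303],(495,412),interpolation=cv2.INTER_CUBIC)
c=np.zeros((600,795,3),np.uint8);c[:,:300]=t;c[:412,300:]=s;cv2.imwrite("pics/b.png",c)
E
```

```text
(no output)
```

View pics/b.png

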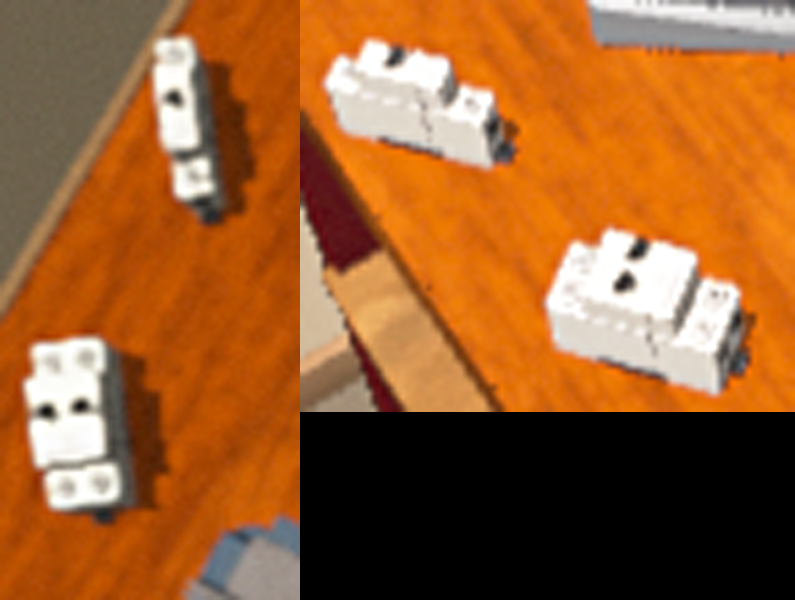

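The clip (−x end) is at the lower end of both breakers in the top view and at the right end in the scene view. I'll fit each pose from the picked corners, leaving height free.

```bash
cat > f.py <<'E'
from h import *
t,s=cam("top0.pkl"),cam("scene0.pkl")
T5=lambda p:np.array([205+p[0]/5-.4,125+p[1]/5-.4]);S5=lambda p:np.array([213+(p[0]-300)/5.5-.41,232+p[1]/5.5-.41])
k=[(26,1,66),(26,-1,66),(-19,1,66),(-19,-1,66),(-38,1,44),(-38,-1,44),(46,1,44),(46,-1,44),(-38,1,0),(46,1,0)]
D={"N":(9,[(155,70),(195,66),(170,155),(203,152),(180,200),(215,195),(155,40),(190,38)],[(358,72),(372,40),(440,97),(453,62),(490,118),(496,95),(328,82),(338,58),(487,167),(337,130)]),
"W":(18,[(25,378),(100,370),(37,467),(105,460),(52,508),(122,500),(33,343),(105,338)],[(580,300),(608,230),(675,330),(697,250),(727,342),(742,287),(550,297),(570,245),(720,392),(556,350)])}
for n,(w,a,b) in D.items():
    l=np.array([(x,y*w,z) for x,y,z in k])/1000
    obs=[(t,T5(p),q) for p,q in zip(a,l)]+[(s,S5(p),q) for p,q in zip(b,l)]
    r=fit(obs,[.55,0,0,0]);print(n,r.x.round(4),r.fun.reshape(-1,2).round(1).tolist());np.save(n+".npy",r.x)
E
python3 f.py
```

```text
N [ 0.6566 -0.0283 -0.0022  0.1524] [[0.0, 0.0], [-1.1, -0.4], [-0.5, -0.2], [-0.2, -0.7], [0.2, -0.2], [0.0, -0.3], [0.6, 1.0], [0.4, 0.2], [-0.4, -0.4], [-0.3, 0.1], [0.2, -1.2], [0.3, -0.3], [-1.2, 0.9], [0.1, -0.3], [-0.3, 0.6], [0.5, -0.3], [1.3, 0.5], [0.8, 0.4]]
W [ 0.4968  0.0265 -0.0013  0.1344] [[0.4, 0.6], [-0.5, 0.1], [0.1, 0.3], [0.7, -0.4], [0.1, 0.3], [0.1, -0.2], [0.1, 1.2], [-0.5, 0.1], [0.1, -1.1], [0.0, -0.4], [-0.4, -2.0], [0.4, 0.3], [-2.2, 1.9], [-0.4, -0.3], [-0.9, 1.6], [0.6, -0.8], [0.0, 0.7], [-0.1, -0.0]]
```

```bash
cat >> h.py <<'E'
def down(yaw): return R.from_euler("z",yaw)*R.from_euler("x",np.pi)  # tool x along yaw, z down
def brk(n,dx=.003,z=.2):
    p=np.load(f"{n}.npy");return np.array([p[0]+dx*np.cos(p[3]),p[1]+dx*np.sin(p[3]),z]),down(p[3])
E
python3 - <<'E'
from h import *
plan(*brk("N"))
E
```

```text
shift [0.1184 0.1582 0.1156] len 0.229 rot [0.4547 0.1145 1.2961] ang 1.378 rot [-0.1225  0.4868 -1.7907] ang 1.86
```

>>> shift_gripper([
  [[0,0,0],[-0.098,0.389,-1.433]],
  [[0,0,0],[-0.098,0.389,-1.433]],
  [[0,0,0],[-0.098,0.389,-1.433]],
  [[0,0,0],[-0.098,0.389,-1.433]],
  [[0,0,0],[-0.098,0.389,-1.433]],
  [[0,0,0],[-0.098,0.389,-1.433]],
  [[0,0,0],[-0.098,0.389,-1.433]],
  [[0,0,0],[-0.098,0.389,-1.433]],
  [[0,0,0],[-0.098,0.389,-1.433]],
  [[0,0,0],[-0.098,0.389,-1.433]],
  [[0,0,0],[-0.098,0.389,-1.433]],
  [[0,0,0],[-0.098,0.389,-1.433]],
], jaw=0.06)

```text
t: 10.6
position: [0.4628, -0.0914, 0.2974]
ee_rot: [0.005, -0.042, 0.999, -0.001]
wrist_force: [0.2, -0.1, -0.2]
opening: 0.0597
finger_force: 0.0
```

>>> shift_gripper([
  [[0,0,0],[-0.05,0.19,-0.7]],
  [[0,0,0],[0,0,0]],
  [[0,0,0],[0,0,0]],
])

```text
t: 10.9
position: [0.4629, -0.0911, 0.2974]
ee_rot: [-0.003, -0.073, 0.997, 0.001]
wrist_force: [-0.2, 1.1, -0.5]
opening: 0.0599
finger_force: 0.0
```

```bash
python3 - <<'E'
from h import *
plan(*brk("N"))
from bench import env
print(env.read_state()["q"])
E
```

```text
shift [-0.2044  0.0337  0.0961] len 0.228 rot [-1.0500e-02 -2.5000e-03  3.1354e+00] ang 3.135 rot [ 0.0016 -0.0067 -0.0062] ang 0.009 
[ 0.28747404  0.02747605 -0.23323822  1.90698561  0.00652953  1.21477943
  1.76904824]
```

>>> shift_gripper([
  [[-0.82,0.134,0.2],[0,0,0]],
  [[-0.82,0.134,0.2],[0,0,0]],
  [[-0.82,0.134,0.2],[0,0,0]],
  [[-0.82,0.134,0.6],[0,0,0]],
  [[-0.82,0.134,0.6],[0.016,-0.067,-0.062]],
  [[0,0,0],[0,0,0]],
  [[0,0,0],[0,0,0]],
])

```text
t: 11.6
position: [0.6579, -0.0277, 0.2069]
ee_rot: [-0.001, -0.077, 0.997, 0.0]
wrist_force: [-0.3, -0.5, 0.3]
opening: 0.06
finger_force: 0.0
```

```bash
python3 - <<'E'
from h import *
plan(*brk("N",z=.03));plan(*brk("N",z=.03))
from bench import env
c={}
for n in("top","scene"):
    c[n]=env.read_camera(n);pickle.dump(c[n],open(n+"1.pkl","wb"))
    cv2.imwrite(f"pics/{n}1.png",c[n]["pixels"][:,:,::-1])
o,M=station();P=M.apply([.035,0,.1])+o
u,v=proj(c["top"],P)[0].astype(int);a=c["top"]["pixels"][v-60:v+60,u-50:u+30,::-1]
u2,v2=proj(c["scene"],P)[0].astype(int);b=c["scene"]["pixels"][v2-60:v2+60,u2-40:u2+40,::-1]
print(u,v,u2,v2)
cv2.imwrite("pics/n1.png",np.hstack([cv2.resize(x,(400,600),interpolation=cv2.INTER_CUBIC) for x in(a,b)]))
E
```

```text
shift [-0.0019 -0.0006  0.1769] len 0.177 rot [ 2.70e-03  1.10e-03 -3.14e+00] ang 3.14 rot [ 0.0007 -0.0017  0.0016] ang 0.002 
shift [-0.0019 -0.0006  0.1769] len 0.177 rot [ 2.70e-03  1.10e-03 -3.14e+00] ang 3.14 rot [ 0.0007 -0.0017  0.0016] ang 0.002 
346 178 305 177
```

View pics/n1.png

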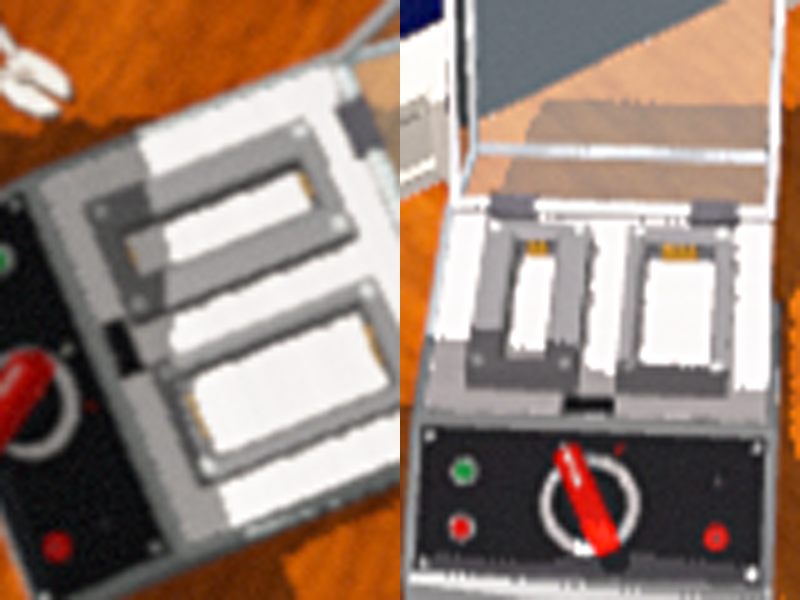

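The hood stands open and the knob is back at rest with its bar tilted left as at the start. The nests are clear; I'll fit them from the block corners.

```bash
cat > g.py <<'E'
from h import *
t,s=cam("top1.pkl"),cam("scene1.pkl")
Tn=lambda x,y:np.array([296+x/5-.4,118+y/5-.4]);Sn=lambda x,y:np.array([265+(x-400)/5-.4,117+y/5-.4])
A=[(Tn,t,(85,205),(-59,75)),(Tn,t,(132,318),(-59,11)),(Tn,t,(307,122),(59,75)),(Tn,t,(353,232),(59,11)),(Tn,t,(163,372),(-59,-11)),(Tn,t,(205,482),(-59,-75)),(Tn,t,(375,283),(59,-11)),
(Sn,s,(468,365),(-59,75)),(Sn,s,(577,367),(-59,11)),(Sn,s,(490,228),(59,75)),(Sn,s,(592,232),(59,11)),(Sn,s,(618,365),(-59,-11)),(Sn,s,(727,368),(-59,-75)),(Sn,s,(633,231),(59,-11)),(Sn,s,(733,235),(59,-75))]
obs=[(c,f(*p),np.array([l[0],l[1],20])/1000) for f,c,p,l in A]
r=fit(obs,[.56,-.3,.09,-1.19]);p=r.x;print(p,r.fun.reshape(-1,2).round(1).tolist());np.save("nest.npy",p)
o,M=station();M2=R.from_euler("z",p[3])
for n,y in(("N",.043),("W",-.043)):
    q=M2.apply([0,y,0])+p[:3];print(n,q.round(4),M.inv().apply(q-o).round(4))
E
python3 g.py
```

```text
[ 0.5653301  -0.29744295  0.08593519 -1.19841692] [[0.3, 0.4], [0.8, 1.5], [0.2, -0.8], [1.1, 0.7], [-2.0, -1.0], [-0.4, 1.2], [0.2, -1.3], [-0.4, 1.0], [0.1, 1.4], [-0.6, -1.3], [0.1, -1.4], [-0.4, 2.1], [0.3, 2.3], [-0.8, -1.0], [0.5, -1.1]]
N [ 0.6054 -0.2818  0.0859] [0.0352 0.0433 0.0859]
W [ 0.5253 -0.3131  0.0859] [ 0.0346 -0.0427  0.0859]
```

The rows are not in the units I measure in: shifts go in shares of 50 mm and turns go in units of 0.1 rad. I convert before sending: 0.044 m is 0.88, -0.0019 m is -0.038.

>>> shift_gripper([
  [[-0.038,-0.012,0.88],[0,0,0]],
  [[0,0,0.88],[0,0,0]],
  [[0,0,0.88],[0,0,0]],
  [[0,0,0.88],[0,0,0]],
  [[0,0,0],[0,0,0]],
], jaw=0.06)

```text
t: 12.2
position: [0.657, -0.0292, 0.0289]
ee_rot: [-0.003, -0.077, 0.997, 0.0]
wrist_force: [-0.4, -0.3, 0.1]
opening: 0.0602
finger_force: 0.0
```

>>> shift_gripper([
  [[0,0,0],[0,0,0]],
  [[0,0,0],[0,0,0]],
  [[0,0,0],[0,0,0]],
  [[0,0,0],[0,0,0]],
  [[0,0,0],[0,0,0]],
], jaw=0.0, force=25)

```text
t: 12.7
position: [0.6609, -0.0283, 0.0334]
ee_rot: [0.001, -0.077, 0.997, 0.0]
wrist_force: [-0.0, 0.3, -0.0]
opening: 0.0234
finger_force: 0.0
```

>>> shift_gripper([
  [[0,0,0.06],[0,0,0]],
  [[0,0,0],[0,0,0]],
  [[0,0,0],[0,0,0]],
], jaw=0.0, force=25)

```text
t: 13.0
position: [0.6613, -0.0282, 0.0304]
ee_rot: [0.001, -0.077, 0.997, 0.0]
wrist_force: [-1.8, 0.2, 12.9]
opening: 0.0176
finger_force: 25.0
```

>>> shift_gripper([
  [[0,0,-0.6],[0,0,0]],
  [[0,0,-0.9],[0,0,0]],
  [[0,0,-0.9],[0,0,0]],
  [[0,0,-0.9],[0,0,0]],
  [[0,0,-0.9],[0,0,0]],
  [[0,0,-0.9],[0,0,0]],
  [[0,0,0],[0,0,0]],
])

```text
t: 13.7
position: [0.6627, -0.0282, 0.2909]
ee_rot: [0.005, -0.077, 0.997, -0.0]
wrist_force: [0.8, 0.0, -1.2]
opening: 0.0173
finger_force: 25.0
```

```bash
python3 - <<'E'
from h import *
from bench import env
s=env.read_state();print(s["q"],s["opening"])
plan([.606,-.2816,.29],down(-1.195))
E
```

```text
[ 0.14796292  0.35735849 -0.27140486  1.52254821  0.09913121  1.26590945
  1.58955718] 0.017267611582784604
shift [ 0.0951 -0.2417  0.0003] len 0.26 rot [-0.009   0.0056 -1.7918] ang 1.792 rot [0.0053 0.0084 1.3498] ang 1.35
```

Converted, 0.1499 rad is 1.499.

>>> shift_gripper([
  [[0,0,0],[0.006,0.009,1.499]],
  [[0,0,0],[0.006,0.009,1.499]],
  [[0,0,0],[0.006,0.009,1.499]],
  [[0,0,0],[0.006,0.009,1.499]],
  [[0,0,0],[0.006,0.009,1.499]],
  [[0,0,0],[0.006,0.009,1.499]],
  [[0,0,0],[0.006,0.009,1.499]],
  [[0,0,0],[0.006,0.009,1.499]],
  [[0,0,0],[0.006,0.009,1.499]],
  [[0,0,0],[0,0,0]],
])

```text
t: 14.7
position: [0.66, -0.0283, 0.2833]
ee_rot: [-0.004, 0.563, 0.826, -0.003]
wrist_force: [-1.1, -0.2, -1.2]
opening: 0.0178
finger_force: 25.0
```

```bash
python3 - <<'E'
from h import *
plan([.6077,-.2860,.2],down(-1.195))
E
```

```text
shift [-0.221 -0.142  0.084] len 0.276 rot [-0.0048  0.0147  3.1396] ang 3.14 rot [-0.0094 -0.003  -0.002 ] ang 0.01
```

>>> shift_gripper([
  [[-0.74,-0.474,0],[0,0,0]],
  [[-0.74,-0.474,0],[0,0,0]],
  [[-0.74,-0.474,0],[0,0,0]],
  [[-0.74,-0.474,0],[0,0,0]],
  [[-0.74,-0.474,0.8],[-0.094,-0.03,-0.02]],
  [[-0.72,-0.47,0.8],[0,0,0]],
  [[0,0,0],[0,0,0]],
  [[0,0,0],[0,0,0]],
  [[0,0,0],[0,0,0]],
])

```text
t: 15.6
position: [0.6127, -0.272, 0.2174]
ee_rot: [0.001, 0.56, 0.829, 0.001]
wrist_force: [0.1, 0.6, -2.4]
opening: 0.0177
finger_force: 25.0
```

```bash
python3 - <<'E'
from h import *
plan([.6077,-.2860,.145],down(-1.195))
E
```

```text
shift [-0.0111 -0.01    0.0724] len 0.074 rot [-0.      0.0033 -3.1352] ang 3.135 rot [0.0021 0.     0.0064] ang 0.007
```

>>> shift_gripper([
  [[-0.22,-0.2,0],[0,0,0.064]],
  [[0,0,0.7],[0,0,0]],
  [[0,0,0.66],[0,0,0]],
  [[0,0,0],[0,0,0]],
  [[0,0,0],[0,0,0]],
  [[0,0,0],[0,0,0]],
])

```text
t: 16.2
position: [0.608, -0.2873, 0.1513]
ee_rot: [0.002, 0.564, 0.826, 0.001]
wrist_force: [-0.3, -0.4, -1.9]
opening: 0.0175
finger_force: 25.0
```

```bash
python3 - <<'E'
from h import *
from bench import env
plan([.6077,-.2860,.1205],down(-1.195))
o=[]
for n,l in(("top",(.606,-.282,.11)),("scene",(.606,-.282,.11))):
    c=env.read_camera(n);pickle.dump(c,open(n+"2.pkl","wb"));u,v=proj(c,l)[0].astype(int);print(n,u,v)
    o.append(cv2.resize(c["pixels"][v-45:v+45,u-33:u+33,::-1],(400,545),interpolation=cv2.INTER_CUBIC))
cv2.imwrite("pics/p1.png",np.hstack(o))
E
```

```text
shift [0.0014 0.0001 0.0308] len 0.031 rot [ 3.1000e-03 -5.4000e-03  3.1386e+00] ang 3.139 rot [ 0.0034  0.002  -0.003 ] ang 0.005 
top 340 161
scene 290 174
```

View pics/p1.png

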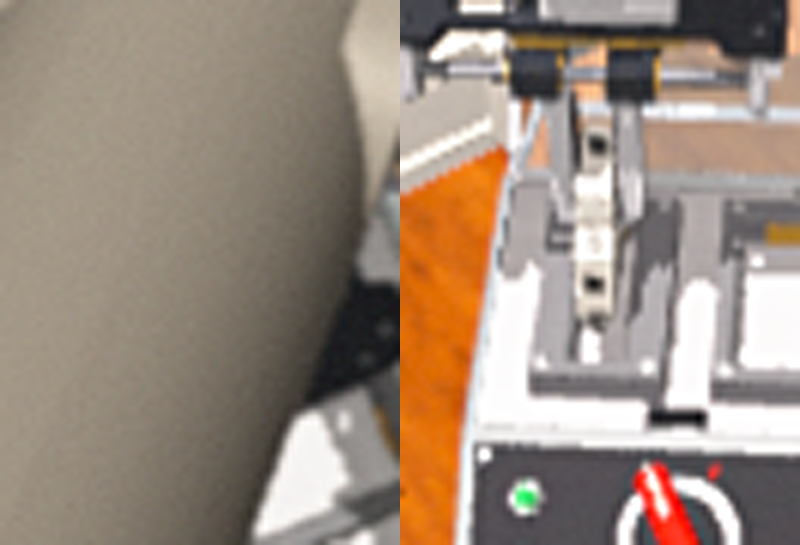

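In the scene half the breaker hangs over the narrow pocket at (593,310), in line with it. Lowering.

Converted, 0.008 m is 0.16, 0.005 m is 0.1.

>>> shift_gripper([
  [[0.028,0,0.16],[0,0,0]],
  [[0,0,0.16],[0,0,0]],
  [[0,0,0.1],[0,0,0]],
  [[0,0,0],[0,0,0]],
  [[0,0,0],[0,0,0]],
])

```text
t: 16.8
position: [0.6066, -0.2842, 0.1281]
ee_rot: [0.0, 0.564, 0.826, 0.001]
wrist_force: [-3.4, 6.4, 6.8]
opening: 0.0173
finger_force: 25.0
```

```bash
python3 - <<'E'
from h import *
plan([.6077,-.2860,.1205],down(-1.195))
E
```

```text
shift [-0.0021  0.0003  0.0076] len 0.008 rot [-1.8000e-03 -3.0000e-03  3.1391e+00] ang 3.139 rot [ 0.0019 -0.0011 -0.0025] ang 0.003
```

>>> shift_gripper([
  [[0.06,0,0],[0,0,0]],
  [[0,0,0.06],[0,0,0]],
  [[0,0,0],[0,0,0]],
  [[0,0,0],[0,0,0]],
])

```text
t: 17.2
position: [0.6051, -0.2829, 0.1246]
ee_rot: [0.0, 0.564, 0.826, 0.0]
wrist_force: [-0.4, -0.1, -1.9]
opening: 0.0176
finger_force: 25.0
```

```bash
python3 - <<'E'
from h import *
plan([.6077,-.2860,.1205],down(-1.195))
E
```

```text
shift [-0.0038  0.0013  0.0041] len 0.006 rot [-2.0000e-04 -1.4000e-03  3.1379e+00] ang 3.138 rot [ 0.0009 -0.0001 -0.0037] ang 0.004
```

Free again at z 0.1246; continue down until the deck is felt.

Converted, 0.002 m is 0.04.

>>> shift_gripper([
  [[0,0,0.04],[0,0,0]],
  [[0,0,0.04],[0,0,0]],
  [[0,0,0],[0,0,0]],
  [[0,0,0],[0,0,0]],
])

```text
t: 17.6
position: [0.6059, -0.2844, 0.1221]
ee_rot: [0.002, 0.564, 0.825, 0.0]
wrist_force: [0.4, -4.8, 7.7]
opening: 0.0173
finger_force: 25.0
```

>>> shift_gripper([
  [[0,0,0.04],[0,0,0]],
  [[0,0,0],[0,0,0]],
  [[0,0,0],[0,0,0]],
])

```text
t: 17.9
position: [0.6062, -0.2852, 0.1206]
ee_rot: [0.002, 0.565, 0.825, 0.0]
wrist_force: [-0.2, -6.7, 11.9]
opening: 0.0173
finger_force: 25.0
```

Converted, 0.0015 m is 0.03, -0.001 m is -0.02.

>>> shift_gripper([
  [[-0.02,0,0.03],[0,0,0]],
  [[0,0,0],[0,0,0]],
  [[0,0,0],[0,0,0]],
])

```text
t: 18.2
position: [0.6066, -0.286, 0.1193]
ee_rot: [0.002, 0.565, 0.825, 0.0]
wrist_force: [-1.1, -6.4, 14.0]
opening: 0.0177
finger_force: 25.0
```

>>> shift_gripper([
  [[0,0,0],[0,0,0]],
  [[0,0,0],[0,0,0]],
  [[0,0,0],[0,0,0]],
], jaw=0.04)

```text
t: 18.5
position: [0.6056, -0.2836, 0.1173]
ee_rot: [0.0, 0.564, 0.826, 0.001]
wrist_force: [1.0, -0.7, 0.3]
opening: 0.0378
finger_force: 0.0
```

>>> shift_gripper([
  [[0,0,-0.4],[0,0,0]],
  [[0,0,-0.8],[0,0,0]],
  [[0,0,-0.8],[0,0,0]],
  [[0,0,-0.8],[0,0,0]],
  [[0,0,-0.8],[0,0,0]],
  [[0,0,0],[0,0,0]],
])

```text
t: 19.1
position: [0.6074, -0.2846, 0.3033]
ee_rot: [0.004, 0.564, 0.826, 0.002]
wrist_force: [-0.0, 0.5, -0.5]
opening: 0.04
finger_force: 0.0
```

```bash
python3 - <<'E'
from h import *
from bench import env
s=env.read_state();print(s["q"]);plan(*brk("W",z=.3))
E
```

```text
[ 0.29784271  0.34926977  0.06053223  1.50349697 -0.02257672  1.2805457
  0.73321304]
shift [0.3293 0.013  0.0017] len 0.33 rot [ 0.0099 -0.0029  1.8086] ang 1.809 rot [ 0.0027  0.0093 -1.333 ] ang 1.333
```

Converted, 0.047 m is 0.94, 0.0019 m is 0.038, -0.148 rad is -1.48.

>>> shift_gripper([
  [[0.94,0.038,0],[0,0,0]],
  [[0.94,0.038,0],[0,0,0]],
  [[0.94,0.038,0],[0,0,0]],
  [[0.94,0.038,0],[0,0,0]],
  [[0.94,0.038,0],[0,0,0]],
  [[0.94,0.038,0],[0,0,0]],
  [[0.94,0.038,0],[0,0,0]],
  [[0,0,0],[0.003,0.01,-1.48]],
  [[0,0,0],[0.003,0.01,-1.48]],
  [[0,0,0],[0.003,0.01,-1.48]],
  [[0,0,0],[0.003,0.01,-1.48]],
  [[0,0,0],[0.003,0.01,-1.48]],
], jaw=0.075)

```text
t: 20.3
position: [0.4979, 0.0276, 0.297]
ee_rot: [-0.002, 0.224, 0.975, 0.001]
wrist_force: [-0.5, 0.5, -0.7]
opening: 0.075
finger_force: 0.0
```

>>> shift_gripper([
  [[0,0,0],[0.003,0.01,-1.48]],
  [[0,0,0],[0.003,0.01,-1.48]],
  [[0,0,0],[0.003,0.01,-1.48]],
  [[0,0,0],[0.003,0.01,-1.48]],
  [[0,0,0],[0,0,0]],
  [[0,0,0],[0,0,0]],
])

```text
t: 20.9
position: [0.498, 0.0275, 0.2971]
ee_rot: [-0.004, -0.064, 0.998, 0.002]
wrist_force: [0.3, -1.2, -0.4]
opening: 0.0752
finger_force: 0.0
```

```bash
python3 - <<'E'
from h import *
from bench import env
s=env.read_state();print(s["q"]);plan(*brk("W",z=.03))
E
```

```text
[ 0.00437419  0.07428094 -0.19635499  1.85805684  0.01126003  1.21765014
  1.5042142 ]
shift [-0.0035 -0.0018  0.2671] len 0.267 rot [-0.0112 -0.0055  3.136 ] ang 3.136 rot [ 0.0035 -0.0072 -0.0056] ang 0.01
```

Converted, 0.045 m is 0.9, 0.04 m is 0.8, 0.0035 rad is 0.035.

>>> shift_gripper([
  [[-0.03,-0.02,0.8],[0.035,-0.072,-0.056]],
  [[0,0,0.9],[0,0,0]],
  [[0,0,0.9],[0,0,0]],
  [[0,0,0.9],[0,0,0]],
  [[0,0,0.9],[0,0,0]],
  [[0,0,0.9],[0,0,0]],
  [[0,0,0],[0,0,0]],
  [[0,0,0],[0,0,0]],
])

```text
t: 21.7
position: [0.4995, 0.0269, 0.0329]
ee_rot: [-0.001, -0.068, 0.998, -0.0]
wrist_force: [-0.3, -0.1, 0.1]
opening: 0.0751
finger_force: 0.0
```

```bash
python3 - <<'E'
from h import *
plan(*brk("W",z=.03))
E
```

```text
shift [-0.0003 -0.      0.0029] len 0.003 rot [ 1.6000e-03 -0.0000e+00 -3.1391e+00] ang 3.139 rot [-0.     -0.001   0.0025] ang 0.003
```

>>> shift_gripper([
  [[0,0,0.04],[0,0,0]],
  [[0,0,0],[0,0,0]],
  [[0,0,0],[0,0,0]],
  [[0,0,0],[0,0,0]],
  [[0,0,0],[0,0,0]],
  [[0,0,0],[0,0,0]],
  [[0,0,0],[0,0,0]],
], jaw=0.02, force=30)

```text
t: 22.4
position: [0.4998, 0.0269, 0.0309]
ee_rot: [0.0, -0.069, 0.998, -0.0]
wrist_force: [-2.4, 1.0, 7.1]
opening: 0.035
finger_force: 30.0
```

>>> shift_gripper([
  [[0,0,-0.6],[0,0,0]],
  [[0,0,-0.9],[0,0,0]],
  [[0,0,-0.9],[0,0,0]],
  [[0,0,-0.9],[0,0,0]],
  [[0,0,-0.9],[0,0,0]],
  [[0,0,-0.9],[0,0,0]],
  [[0,0,0],[0,0,0]],
])

```text
t: 23.1
position: [0.5017, 0.0271, 0.291]
ee_rot: [0.004, -0.069, 0.998, 0.0]
wrist_force: [0.7, 1.0, -3.1]
opening: 0.035
finger_force: 30.0
```

```bash
python3 - <<'E'
from h import *
plan([.525,-.3137,.29],down(-1.195))
E
```

```text
shift [ 0.0241 -0.3408  0.001 ] len 0.342 rot [-0.008   0.0057 -1.8078] ang 1.808 rot [0.0054 0.0075 1.3338] ang 1.334
```

>>> shift_gripper([
  [[0,0,0],[0.006,0.008,1.48]],
  [[0,0,0],[0.006,0.008,1.48]],
  [[0,0,0],[0.006,0.008,1.48]],
  [[0,0,0],[0.006,0.008,1.48]],
  [[0,0,0],[0.006,0.008,1.48]],
  [[0,0,0],[0.006,0.008,1.48]],
  [[0,0,0],[0.006,0.008,1.48]],
  [[0,0,0],[0.006,0.008,1.48]],
  [[0,0,0],[0.006,0.008,1.48]],
  [[0,0,0],[0,0,0]],
])

```text
t: 24.1
position: [0.499, 0.0267, 0.2843]
ee_rot: [-0.004, 0.563, 0.826, -0.003]
wrist_force: [-0.2, -0.5, -3.0]
opening: 0.0349
finger_force: 30.0
```

```bash
python3 - <<'E'
from h import *
plan([.525,-.3136,.25],down(-1.195))
E
```

```text
shift [-0.3263 -0.1     0.0345] len 0.343 rot [-0.0037  0.0146  3.1406] ang 3.141 rot [-0.0093 -0.0023 -0.001 ] ang 0.01
```

Converted, -0.0408 m is -0.816, 0.02 m is 0.4, -0.0093 rad is -0.093.

>>> shift_gripper([
  [[-0.816,-0.25,0],[-0.093,-0.023,-0.01]],
  [[-0.816,-0.25,0],[0,0,0]],
  [[-0.816,-0.25,0],[0,0,0]],
  [[-0.816,-0.25,0],[0,0,0]],
  [[-0.816,-0.25,0],[0,0,0]],
  [[-0.816,-0.25,0.2],[0,0,0]],
  [[-0.816,-0.25,0.4],[0,0,0]],
  [[-0.816,-0.25,0.4],[0,0,0]],
  [[0,0,0],[0,0,0]],
  [[0,0,0],[0,0,0]],
  [[0,0,0],[0,0,0]],
])

```text
t: 25.2
position: [0.5276, -0.3124, 0.2352]
ee_rot: [0.0, 0.56, 0.829, 0.001]
wrist_force: [0.1, 0.4, -2.2]
opening: 0.0351
finger_force: 30.0
```

```bash
python3 - <<'E'
from h import *
plan([.525,-.3136,.155],down(-1.195))
E
```

```text
shift [-0.0002 -0.0029  0.0802] len 0.08 rot [ 5.0000e-04  2.6000e-03 -3.1351e+00] ang 3.135 rot [ 0.0017 -0.0003  0.0065] ang 0.007
```

Converted, 0.03 m is 0.6, 0.02 m is 0.4, 0.0065 rad is 0.065.

>>> shift_gripper([
  [[0,-0.058,0.4],[0.017,0,0.065]],
  [[0,0,0.6],[0,0,0]],
  [[0,0,0.6],[0,0,0]],
  [[0,0,0],[0,0,0]],
  [[0,0,0],[0,0,0]],
  [[0,0,0],[0,0,0]],
])

```text
t: 25.8
position: [0.5258, -0.3145, 0.1575]
ee_rot: [0.001, 0.564, 0.826, 0.0]
wrist_force: [-0.4, -0.9, -3.2]
opening: 0.0351
finger_force: 30.0
```

```bash
python3 - <<'E'
from h import *
from bench import env
plan([.525,-.3136,.121],down(-1.195))
E
```

```text
shift [ 0.0013 -0.0005  0.0365] len 0.036 rot [ 3.3000e-03 -3.0000e-03  3.1393e+00] ang 3.139 rot [ 0.0019  0.0021 -0.0023] ang 0.004
```

Converted, 0.012 m is 0.24, 0.01 m is 0.2.

>>> shift_gripper([
  [[0.026,-0.01,0.24],[0,0,0]],
  [[0,0,0.2],[0,0,0]],
  [[0,0,0.12],[0,0,0]],
  [[0,0,0],[0,0,0]],
  [[0,0,0],[0,0,0]],
])

```text
t: 26.3
position: [0.5237, -0.3135, 0.1273]
ee_rot: [-0.0, 0.564, 0.826, -0.0]
wrist_force: [0.6, -0.8, -3.0]
opening: 0.0354
finger_force: 30.0
```

```bash
python3 - <<'E'
from h import *
plan([.525,-.3136,.121])
E
```

```text
shift [-0.0005  0.0012  0.0063] len 0.006
```

No contact and already inside the pocket; down to the deck.

>>> shift_gripper([
  [[0,0,0.06],[0,0,0]],
  [[0,0,0.06],[0,0,0]],
  [[0,0,0],[0,0,0]],
  [[0,0,0],[0,0,0]],
])

```text
t: 26.7
position: [0.5238, -0.3135, 0.1214]
ee_rot: [0.0, 0.564, 0.826, -0.0]
wrist_force: [0.1, 0.1, -3.1]
opening: 0.0349
finger_force: 30.0
```

>>> shift_gripper([
  [[0,0,0.04],[0,0,0]],
  [[0,0,0],[0,0,0]],
  [[0,0,0],[0,0,0]],
])

```text
t: 27.0
position: [0.524, -0.3136, 0.1208]
ee_rot: [0.001, 0.564, 0.826, 0.0]
wrist_force: [-5.3, 3.9, 16.1]
opening: 0.035
finger_force: 30.0
```

Deck contact at z 0.1208. Release, retreat, and check both nests from the cameras.

Converted, -0.001 m is -0.02.

>>> shift_gripper([
  [[0,0,-0.02],[0,0,0]],
  [[0,0,0],[0,0,0]],
  [[0,0,0],[0,0,0]],
  [[0,0,0],[0,0,0]],
], jaw=0.06)

```text
t: 27.4
position: [0.5238, -0.3135, 0.1204]
ee_rot: [0.0, 0.564, 0.826, -0.0]
wrist_force: [-1.5, -0.2, -1.3]
opening: 0.0599
finger_force: 0.0
```

>>> shift_gripper([
  [[0,0,-0.4],[0,0,0]],
  [[0,0,-0.8],[0,0,0]],
  [[0,0,-0.8],[0,0,0]],
  [[0,0,-0.8],[0,0,0]],
  [[0,0,-0.8],[0,0,0]],
  [[0.9,0,0],[0,0,0]],
  [[0.9,0,0],[0,0,0]],
  [[0.9,0,0],[0,0,0]],
  [[0.9,0,0],[0,0,0]],
  [[0.9,0,0],[0,0,0]],
  [[0.9,0,0],[0,0,0]],
  [[0,0,0],[0,0,0]],
])

```text
t: 28.6
position: [0.4241, -0.0575, 0.3007]
ee_rot: [0.0, 0.562, 0.827, 0.0]
wrist_force: [-0.5, -0.9, -0.5]
opening: 0.0597
finger_force: 0.0
```

```bash
python3 - <<'E'
from h import *
from bench import env
o=[]
for n in("top","scene"):
    c=env.read_camera(n);pickle.dump(c,open(n+"3.pkl","wb"));u,v=proj(c,(.565,-.297,.11))[0].astype(int);print(n,u,v)
    o.append(cv2.resize(c["pixels"][v-60:v+60,u-40:u+40,::-1],(400,600),interpolation=cv2.INTER_CUBIC))
cv2.imwrite("pics/e.png",np.hstack(o))
E
```

```text
top 346 177
scene 305 175
```

View pics/e.png

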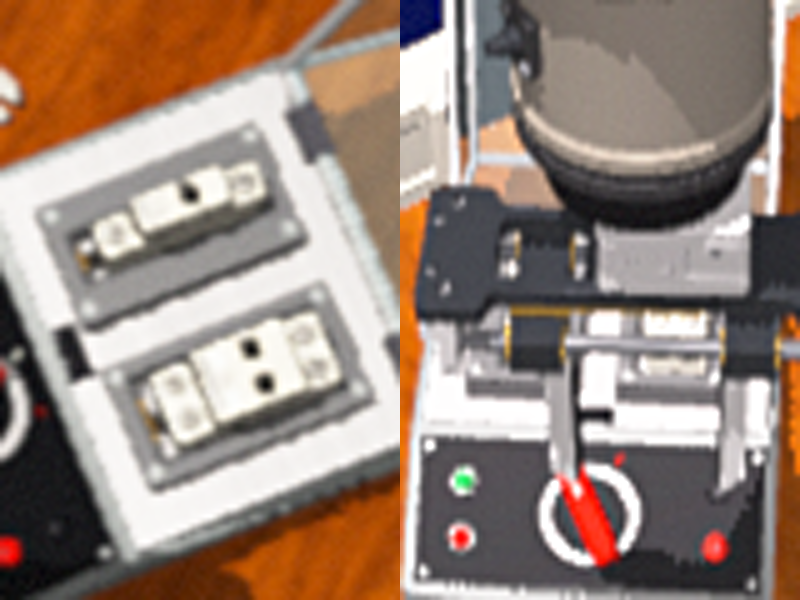

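```bash
python3 - <<'E'
from h import *
c=cam("top3.pkl");M=R.from_euler("z",-1.195)
for n,w,o in(("N",.009,(.6038,-.2792,.09)),("W",.018,(.5227,-.3107,.09))):
    for l in[(.026,w,.066),(.026,-w,.066),(-.019,w,.066),(-.019,-w,.066),(.046,0,.044),(-.038,0,.044)]:
        print(n,l,((proj(c,M.apply(l)+o)[0]-[306,117])*5).round())
E
```

```text
N (0.026, 0.009, 0.066) [211. 166.]
N (0.026, -0.009, 0.066) [226. 201.]
N (-0.019, 0.009, 0.066) [123. 202.]
N (-0.019, -0.009, 0.066) [138. 237.]
N (0.046, 0, 0.044) [255. 179.]
N (-0.038, 0, 0.044) [ 93. 245.]
W (0.026, 0.018, 0.066) [275. 318.]
W (0.026, -0.018, 0.066) [306. 388.]
W (-0.019, 0.018, 0.066) [186. 354.]
W (-0.019, -0.018, 0.066) [216. 425.]
W (0.046, 0, 0.044) [326. 344.]
W (-0.038, 0, 0.044) [162. 411.]
```

The final picture shows both breakers flat in their nests, at (180,205) for the narrow one and (245,370) for the wide one. Both match the upright prediction to within about 3 mm, the knob is at rest and the hood is open, so I'm handing in.

```bash
python3 - <<'E'
from bench import env
print(env.finish_job())
E
```

```text
the job is handed in; nothing more can be done
None
```

I handed the job in at about 29 s. The knob was twisted to its stop and sprang back, the hood stands open, and both breakers are seated in their own nests. The hand-in gave no verdict, and I didn't re-check the mug, torch and bottle at the end.

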